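Set the collar on the winder spindle's flat and hold it

TASK

First pinch the shaft of the tape winder's spindle and turn it until its flat squarely faces the index rib on the winder's foot. Then fetch the shaft collar (the ring with the set-screw), lower it onto the shaft with its screw squarely over the flat until it sits fully down on the shoulder, and finish while still gripping it there, ready for someone to tighten the screw. Leave the plain spacer ring, the loupe and the bobbin where they are.

Things in the scene. Friction and masses are not known exactly. Their poses are not given: they have to be found in the camera images.
- winder: Bench tape winder, fixed to the table: painted grey foot 165 x 100 x 18 mm with a round bearing boss (60 mm across) that carries the upright spindle. Origin: on the table surface, on the spindle axis. z up; the foot reaches 105 mm towards its -x and 60 mm towards its +x; its -x end, with the index rib, faces roughly to the robot.
- index (a point): Middle of the top edge of the steel index rib, a bar 50 x 7 mm lying along the winder's x axis on the foot, standing 9 mm above it; 72 mm from the spindle axis towards the winder's -x, 27 mm above the table.
- spindle (a joint): Angle of the spindle about its upright axis (rad), 0 = flat faces the index rib, growing anticlockwise from above; range -3.1 to 3.1, starts between 0.55 and 1.4. It turns with slight friction (about 0.05 N m) and stays where it is left.
- seat (a point): Centre of the shoulder's top face on the spindle axis, 65 mm above the table; its axes turn with the spindle, the flat faces its -x. The shoulder is round, 28 mm across, 30 mm tall. Above it stands the steel shaft, 42 mm long (top 107 mm above the table), 20 mm in diameter, top edge bevelled 1.5 mm.
- flat (a point): Middle of the shaft's one flat, which runs its whole length, 6.5 mm from the axis towards the spindle's -x; this point is 91 mm above the table. Fingers closed squarely on the flat and the round behind it stand 16.5 mm apart, elsewhere up to 20 mm; a firm pinch within about 0.3 rad of square beds a finger on the flat.
- collar: Loose steel shaft collar, 0.15 kg, 44 mm across, 24 mm tall, bore 23 mm right through, lying bore upright. Origin: centre of its underside; z up the bore. One thumb set-screw towards its own -x at half height: head 13 mm across, 26 to 36 mm from the bore axis; 5 mm thick tip in the bore, to 8 mm from the axis, so it goes down the shaft only with the screw within about 0.35 rad of the flat.
- screw_head (a point): Outer end of the collar's set-screw head, 36 mm from the bore axis towards the collar's -x, 12 mm above its underside.
- spacer: Loose plain steel spacer ring, 44 mm across, 12 mm tall, bore 23 mm, no screw; not needed. Origin: centre of its underside.
- loupe: Loose black eyepiece loupe, 40 mm across, 28 mm tall; bystander. Origin: centre of its underside.
- linen_thread: Loose bobbin of thread, 33 mm across, 42 mm tall, standing; bystander. Origin: centre of its underside.

How it is judged:
On the way, in this order (a step that is already met when the one before it is completed fails the run):
1. the flat is turned to face the index rib (within 0.2 rad) with the fingers on the shaft, the collar not yet lifted (value of joint spindle between -0.2 and 0.2 rad and contact force between the fingers and shaft above 1 N and height (world z) of collar below 0.01 m), for 0.2 s.
2. the fingers carry the collar clear of the table, above the shaft's foot (contact force between the fingers and collar above 1 N and height (world z) of collar above 0.07 m), for 0.2 s.
At the end, for the whole second after the job is handed in: The collar sits on the spindle's shoulder (its underside centre within 4 mm of the shoulder's centre, tilted under 0.1 rad), its set-screw over the flat within 0.25 rad, the flat still facing the index rib within 0.25 rad, at rest, and the fingers still grip the collar (over 3 N) (distance between collar and seat below 0.004 m and angle between collar's own z axis and vertical below 0.1 rad and angle between the x axis of collar and the x axis of seat, either way round below 0.25 rad and x of screw_head in the frame of seat below -0.02 m and value of joint spindle between -0.25 and 0.25 rad and contact force between the fingers and collar above 3 N and linear speed of collar below 0.01 m/s); the arm keeps its last pose, push and grip.
It fails at once if the spacer ring is moved more than 20 mm (distance of spacer from where it was at the start of the episode above 0.02 m).
It fails at once if the loupe is moved more than 20 mm (distance of loupe from where it was at the start of the episode above 0.02 m).
It fails at once if the bobbin is moved more than 20 mm (distance of linen_thread from where it was at the start of the episode above 0.02 m).
It also fails if it takes over 59 s, if anything falls off the work surface, if the arm or the gripper's body presses on something with over 40 N, if the wrist force passes 120 N, or if a joint passes its speed limit or range.

ROBOT

A 6-joint arm with a two-finger parallel gripper is mounted at the origin on a cart in front of the work surface, level with it; the furniture and walls round the work are solid. World frame = base frame: x ahead of the robot, y to its left, z up, the work surface at z = 0. Lengths are in m, angles in rad, forces in N, time in s.
With the tool pointing down it reaches from about 0.3 to 0.775 m from the base axis. Payload 14.6 kg.
Tool frame: the origin (TCP) lies midway between the tips of the shut fingers; the grasp point (between the pads) lies 19 mm behind it; z points along the fingers, y is the line along which they close (so a half turn about z gives the same grasp; the last joint's range is limited). The gripper opens to 94 mm and grips with 3 to 60 N. Pads are 16 mm wide; open, the fingers measure 119 mm over their backs; the gripper's body (75 mm by 177 mm) begins 78 mm behind the grasp point.
Start: joints at [-1.196, 0.3, 1.521, -0, 1.321, -0.067], TCP at [0.235, -0.497, 0.205] pointing down, gripper open.
Joint ranges: [-3.03, 3.03], [-0.79, 2.21], [0.23, 2.52], [-1.04, 4.18], [0, 3.07], [-2.55, 2.55]. Speed limits (rad/s): [2.22, 2.22, 2.57, 3.14, 3.14, 3.14].

INTERFACE

Orientations are given as [roll, pitch, yaw] about the fixed x, y, z axes, in that order (R = Rz(yaw) Ry(pitch) Rx(roll)).
In Python, from station import ctrl gives the robot as it stands. The module is installed in compiled form; this text tells all that it offers.
- The arm moves only by the tool servo_tool, never from a script. Its argument "plan" is a list of rows, each a list of 7 numbers: the opening in per cent of the stroke, from 0 (shut) to 100 (fully open), then the shift along the tool's x, y, z in m, then the turn, a rotation vector about the tool's x, y, z in rad. A call has exactly 8 rows; each row shifts and turns the commanded pose from where the row before left it, along the tool's axes as they then stand; what a row does not reach is not made up. A row lasts 1/8 s, in which the tool goes at most 62.5 mm and 10.7 degrees, less where a joint would pass 70% of its speed; a pose out of reach is approached as far as the arm can. A call with a gripper value outside its range is refused whole. The fingers move at their own pace and stop on an object; "force" is the grip in N (left out, the last holds). Time passes only in rows, so rows that do not move let the fingers close, or fill a call up. It gives the time, the measured TCP pose, the force, the opening and the grip force at its end, in the units of the state.
- ctrl.get_obs(): the state, without advancing time (a new reading comes with each control period).
- ctrl.camera(name): name is "scene" or "top"; returns a dict with "pixels" (420x560x3 uint8, red, green, blue), "z_map" (420x560 float32, m along the optical axis (not along the pixel's ray), 0 where there is no reading), "mtx" (3x3 intrinsics, pixels), "pose" (4x4, takes a point from camera to world coordinates). Camera axes: x right, y up, looking along -z (the intrinsics and any distortion apply to the point x, -y, -z); pixel columns grow to the right and rows downward; lengths in m; the calibration is good to about 2 mm. A picture is of the moment at which its call begins.
- ctrl.hand_in(): hands the job in; it is judged then, once.
The state is a dict: "time_s": time; "qpos": joint angles; "joint_vel": joint speeds; "tau": joint torques, N m; "ee_pos": TCP position; "eef_rot": TCP orientation; "force": force on the tool from outside, world axes, zero at the start; "moment": the same for the moment, N m; "grip_width": finger opening in m; "grip_force": force on a finger pad.
Only numpy, scipy, OpenCV 4.12 (cv2) and the standard library are available. Lean on these libraries where they do the work, as an engineer would, in place of code of your own. Each camera call takes 0.05 s, during which the arm holds its last target. There are 200 camera calls.

## Working session

There is one attempt and no reset: what is moved stays moved. The work goes in short steps, Python scripts to look and compute and a tool call to move; the robot and the scene stay as the last step left them, time stands still between calls to the robot, and variables do not carry over. Pictures are saved under pics/ and viewed, at most 10 in all, crops included, and the job is handed in when it is done.

Besides the shell and the picture viewer there is one more tool, called by a JSON object that holds its "method" and its "body". servo_tool: Moves the arm, as the interface text tells. Its arguments: {"type":"object","properties":{"plan":{"type":"array","items":{"type":"array","items":{"type":"number"}}},"force":{"type":"number"}},"required":["plan"]}

```bash
mkdir -p pics
cat > h.py <<'E'
import numpy as np, cv2
from station import ctrl
def pts(c):
    z=c["z_map"]; K=c["mtx"]; v,u=np.mgrid[:z.shape[0],:z.shape[1]]
    P=np.stack([(u-K[0,2])/K[0,0]*z,-(v-K[1,2])/K[1,1]*z,-z],-1)
    W=P@c["pose"][:3,:3].T+c["pose"][:3,3]; W[z<=0]=np.nan
    return W
def save(c,n): cv2.imwrite("pics/"+n,c["pixels"][:,:,::-1])
E
python3 - <<'E'
from h import *
print(ctrl.get_obs())
for n in("top","scene"):
    c=ctrl.camera(n); save(c,n+"0.png"); np.savez(n+"0.npz",**c); print(n,c["mtx"],c["pose"],[k for k in c])
E
```

```text
{'time_s': 0.0, 'qpos': array([-1.19561129e+00,  3.00486808e-01,  1.52157426e+00,  1.75744614e-05,
        1.32068453e+00, -6.65747884e-02]), 'joint_vel': array([-0.00050117, -0.0005204 ,  0.00030139,  0.00016967, -0.00028844,
       -0.00018631]), 'tau': array([ 1.70998323e-03, -5.31811130e+01, -3.52731335e+01,  7.08878785e-02,
        2.44223006e-02, -1.14372467e-04]), 'ee_pos': array([ 0.23506207, -0.49695494,  0.2048806 ]), 'eef_rot': array([-3.14044340e+00, -9.36849409e-05,  4.41755409e-01]), 'force': array([-0.46893882, -0.75963231,  0.57454546]), 'moment': array([-0.03134641,  0.01730698, -0.01062308]), 'grip_force': 0.0, 'grip_width': 0.09412604955810182}
top [[535.49115199   0.         286.03716583]
 [  0.         535.49115199 197.06295236]
 [  0.           0.           1.        ]] [[-0.02161286  0.99783611 -0.06209655  0.54229322]
 [-0.99976532 -0.02147901  0.00282223 -0.03852426]
 [ 0.00148235  0.06214297  0.99806616  1.08829407]
 [ 0.          0.          0.          1.        ]] ['pixels', 'z_map', 'mtx', 'pose']
scene [[523.98693476   0.         276.66951718]
 [  0.         523.98693476 207.78843696]
 [  0.           0.           1.        ]] [[-0.88018836  0.29937519 -0.36829737  0.25381562]
 [-0.47458337 -0.54492037  0.69125423  0.61185317]
 [ 0.00625162  0.78322173  0.62171105  0.67325449]
 [ 0.          0.          0.          1.        ]] ['pixels', 'z_map', 'mtx', 'pose']
```

View pics/top0.png

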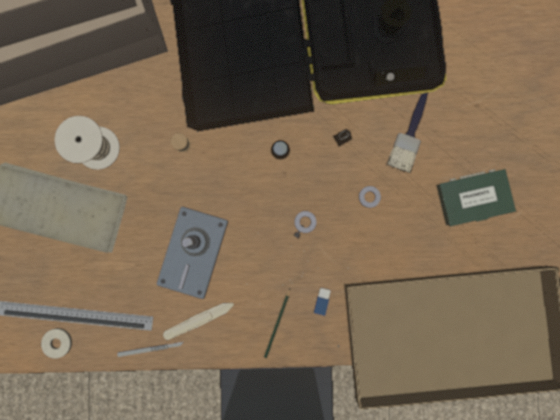

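View pics/scene0.png

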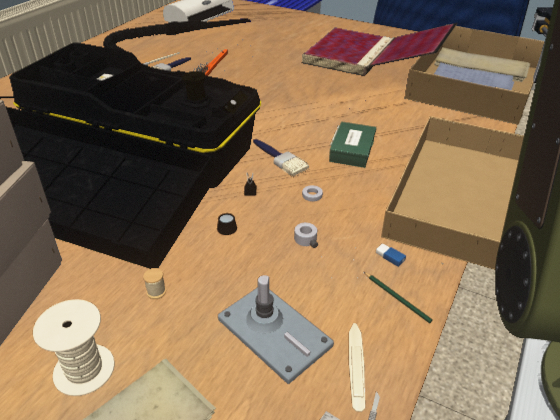

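The top view shows the winder (boss ~193,240; rib ~184,275) and the collar at ~305,222 with its screw head at ~297,235. It also shows the spacer (370,197), loupe (280,149) and bobbin (180,142). Next I'll measure these.

Run:
```python
from h import *
T=dict(np.load("top0.npz")); S=dict(np.load("scene0.npz"))
a=cv2.resize(T["pixels"][200:310,150:245],None,fx=5,fy=5,interpolation=cv2.INTER_CUBIC)
b=cv2.resize(S["pixels"][265:385,210:340],None,fx=4.58,fy=4.58,interpolation=cv2.INTER_CUBIC)[:550]
d=cv2.resize(T["pixels"][205:245,285:325],(275,275),interpolation=cv2.INTER_CUBIC)
e=cv2.resize(S["pixels"][215:255,285:325],(275,275),interpolation=cv2.INTER_CUBIC)
out=np.hstack([a,b,np.vstack([d,e])]); print(out.shape)
out=cv2.resize(out,None,fx=800/out.shape[1],fy=800/out.shape[1]) 
cv2.imwrite("pics/z0.png",out[:,:,::-1])
for n,c in(("top",T),("scene",S)):
    W=pts(c); z=W[...,2]
    print(n,"table",np.nanmedian(z[:, :][np.abs(z)<.01]))
    xy=W[...,:2]
    # shaft top, boss etc
    for nm,box,lo,hi in (("shafttop",(150,200,245,310) if n=="top" else (210,265,340,385),.1,.115),
        ("collar top",(285,205,325,245) if n=="top" else (285,215,325,255),.02,.03),("foot",(150,200,245,310) if n=="top" else (210,265,340,385),.015,.021),("rib",(150,200,245,310) if n=="top" else (210,265,340,385),.024,.0295)):
        x0,y0,x1,y1=box; w=W[y0:y1,x0:x1].reshape(-1,3); m=(w[:,2]>lo)&(w[:,2]<hi); q=w[m]
        r=cv2.minAreaRect(q[:,:2].astype(np.float32)*1000); print(nm,m.sum(),q.mean(0).round(4),r)
```

```text
(550, 1345, 3)
top table 0.0009513111040581057
shafttop 92 [0.5246 0.1405 0.1071] ((525.1993408203125, 141.2053985595703), (15.972932815551758, 19.54497718811035), 20.937532424926758)
collar top 263 [ 0.5576 -0.0788  0.0245] ((553.9371337890625, -79.53536987304688), (48.759796142578125, 42.52281951904297), 3.1139676570892334)
foot 2843 [0.4997 0.1477 0.0184] ((502.35693359375, 147.44512939453125), (100.12577056884766, 164.363525390625), 71.9313735961914)
rib 193 [0.4973 0.1455 0.0267] ((501.95684814453125, 149.28273010253906), (88.12662506103516, 150.6986846923828), 70.17142486572266)
scene table 0.000821113365920223
shafttop 120 [0.5249 0.1439 0.1062] ((526.4075927734375, 142.8397674560547), (16.776962280273438, 19.917139053344727), 16.025636672973633)
collar top 241 [ 0.5588 -0.0762  0.0239] ((558.2032470703125, -73.5989990234375), (42.38966369628906, 54.080528259277344), 20.97906494140625)
foot 4073 [0.4931 0.1584 0.0182] ((503.7279052734375, 149.1766357421875), (101.04269409179688, 165.04183959960938), 71.7677230834961)
rib 295 [0.4872 0.1599 0.0266] ((490.5563659667969, 159.49354553222656), (52.294307708740234, 123.62626647949219), 64.56874084472656)
```

View pics/z0.png

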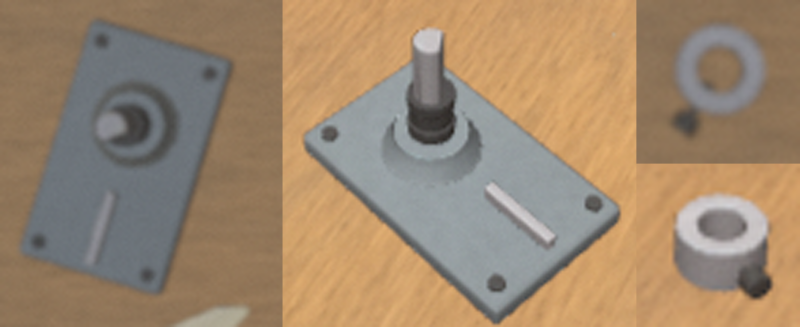

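Both views agree: the winder's x axis is at about -18°, the spindle flat's normal at about 18° (spindle ≈0.63 rad), and the screw points down-left in the top view. I'll refine the flat and collar numbers.

```bash
cat >> h.py <<'E'
def ray(c,uv,z):
    K=c["mtx"]; uv=np.atleast_2d(uv).astype(float)
    d=np.c_[(uv[:,0]-K[0,2])/K[0,0],-(uv[:,1]-K[1,2])/K[1,1],-np.ones(len(uv))]@c["pose"][:3,:3].T
    o=c["pose"][:3,3]; return (o+d*((z-o[2])/d[:,2])[:,None])[:,:2]*1000
E
python3 - <<'E'
from h import *
T=dict(np.load("top0.npz")); S=dict(np.load("scene0.npz"))
for n,c,sb,cb in(("top",T,(150,200,245,310),(285,205,325,245)),("scene",S,(210,265,340,385),(285,215,325,255))):
    z=pts(c)[...,2]; g=c["pixels"].astype(int).sum(2)/3; hsv=cv2.cvtColor(c["pixels"],cv2.COLOR_RGB2HSV)
    def px(m,b):
        k=np.zeros(z.shape,bool); x0,y0,x1,y1=b; k[y0:y1,x0:x1]=m[y0:y1,x0:x1]; v,u=np.nonzero(k); return np.c_[u,v]
    p=ray(c,px((z>.1035)&(z<.112),sb),.107); C=np.cov(p.T); w,V=np.linalg.eigh(C); print(n,"shaft",p.mean(0),len(p),w,np.degrees(np.arctan2(V[1,0],V[0,0])))
    m=((z>.0215)&(z<.028)).astype(np.uint8); k=np.zeros_like(m); x0,y0,x1,y1=cb; k[y0:y1,x0:x1]=m[y0:y1,x0:x1]
    ct=max(cv2.findContours(k,cv2.RETR_EXTERNAL,cv2.CHAIN_APPROX_NONE)[0],key=len)[:,0]
    q=ray(c,ct,.024); print("collar ctr",cv2.minEnclosingCircle(q.astype(np.float32)),cv2.fitEllipse(q.astype(np.float32)))
    # hole
    hp=px((z<.018)&(z>-.005),cb); 
    lab,L,st,ce=cv2.connectedComponentsWithStats(((k==0)).astype(np.uint8)[y0:y1,x0:x1]); print("holes",[(s[4],ray(c,ce_+[x0,y0],.024)[0]) for s,ce_ in zip(st[1:],ce[1:])])
    d=px((g<75)&(z<.021),cb); q=ray(c,d,.012); print("dark",len(d),d.mean(0),q.mean(0),ray(c,d,.015).mean(0),g[y0:y1,x0:x1].min())
E
```

```text
top shaft [524.57713766 140.99070755] 87 [18.63413745 29.90658692] -160.5307229801684
collar ctr ((558.082275390625, -79.11168670654297), 21.334138870239258) ((558.2220458984375, -79.24916076660156), (39.97092819213867, 41.3973274230957), 176.1942138671875)
holes [(np.int32(1245), array([551.82625181, -76.37591885])), (np.int32(1), array([570.17713535, -70.44422866])), (np.int32(1), array([571.77754311, -88.37335158])), (np.int32(112), array([557.91749231, -79.07858322])), (np.int32(4), array([558.20787126, -95.98837365])), (np.int32(1), array([544.14071209, -81.7445256 ])), (np.int32(1), array([540.13869269, -83.63260823]))]
dark 11 [296.90909091 234.45454545] [533.68429698 -61.73895261] [533.70829299 -61.67424531] 67.33333333333333
scene shaft [525.31527172 143.20118925] 102 [19.03325894 33.55196409] -157.57239525584149
collar ctr ((560.1262817382812, -76.33421325683594), 23.46878433227539) ((559.3181762695312, -77.3311767578125), (41.781681060791016, 43.70615005493164), 18.223613739013672)
holes [(np.int32(1313), array([553.5401786, -61.5341439])), (np.int32(1), array([560.68601765, -92.25398743])), (np.int32(63), array([558.83819287, -76.96007854])), (np.int32(1), array([549.77203149, -91.5261524 ])), (np.int32(1), array([545.6160682 , -87.15125226]))]
dark 24 [314.         244.79166667] [531.82552407 -59.19082436] [530.56424007 -56.14641104] 50.333333333333336
```

```bash
cat >> h.py <<'E'
def rows(p,yaw,n,a=None,N=None):
    """rows (tool shift, rz) leading evenly to p(mm), yaw(deg) in n rows"""
    if a is None:
        o=ctrl.get_obs(); a=np.r_[o["ee_pos"]*1000,np.degrees(o["eef_rot"][2])]
    a=np.array(a,float); t=np.r_[p,yaw]; d=t-a; d[3]=(d[3]+180)%360-180; s=d/n
    for i in range(n):
        y=np.radians(a[3]+s[3]*i); print([round(float(v),4) for v in ((s[0]*np.cos(y)+s[1]*np.sin(y))/1e3,(s[0]*np.sin(y)-s[1]*np.cos(y))/1e3,-s[2]/1e3)],round(float(-np.radians(s[3])),4))
E
python3 - <<'E'
from h import *
rows([526,142,180],110,14)
E
```

```text
[0.0383, -0.0324, 0.0018] -0.1056
[0.0415, -0.0282, 0.0018] -0.1056
[0.0442, -0.0236, 0.0018] -0.1056
[0.0465, -0.0188, 0.0018] -0.1056
[0.0482, -0.0138, 0.0018] -0.1056
[0.0494, -0.0087, 0.0018] -0.1056
[0.05, -0.0034, 0.0018] -0.1056
[0.0501, 0.0019, 0.0018] -0.1056
[0.0496, 0.0071, 0.0018] -0.1056
[0.0486, 0.0123, 0.0018] -0.1056
[0.047, 0.0174, 0.0018] -0.1056
[0.0449, 0.0222, 0.0018] -0.1056
[0.0424, 0.0269, 0.0018] -0.1056
[0.0393, 0.0312, 0.0018] -0.1056
```

{"method": "servo_tool", "body": {"plan": [[50,0.038,-0.032,0.002,0,0,-0.106],[50,0.042,-0.028,0.002,0,0,-0.106],[50,0.044,-0.024,0.002,0,0,-0.106],[50,0.046,-0.019,0.002,0,0,-0.106],[50,0.048,-0.014,0.002,0,0,-0.106],[50,0.049,-0.009,0.002,0,0,-0.106],[50,0.05,-0.003,0.002,0,0,-0.106],[50,0.05,0.002,0.002,0,0,-0.106]]}}

```text
time_s: 1.1
ee_pos: [0.4004, -0.1312, 0.1893]
eef_rot: [-3.142, -0.0, 1.293]
force: [0.7, 0.1, 0.4]
grip_width: 0.047
grip_force: 0.0
```

{"method": "servo_tool", "body": {"plan": [[50,0.05,0.007,0.002,0,0,-0.106],[50,0.049,0.012,0.002,0,0,-0.106],[50,0.047,0.017,0.002,0,0,-0.106],[50,0.045,0.022,0.002,0,0,-0.106],[50,0.042,0.027,0.002,0,0,-0.106],[50,0.039,0.031,0.002,0,0,-0.106],[50,0,0,0,0,0,0],[50,0,0,0,0,0,0]]}}

```text
time_s: 2.1
ee_pos: [0.5223, 0.1414, 0.1771]
eef_rot: [-3.141, 0.0, 1.925]
force: [-0.3, -0.4, -0.6]
grip_width: 0.047
grip_force: 0.0
```

Run:
```python
from h import *
o=ctrl.get_obs(); print(o)
rows([526,142,71],110,4)
```

```text
{'time_s': 2.1, 'qpos': array([ 1.96812281e-01,  3.05445636e-01,  1.58159225e+00, -1.67299709e-04,
        1.25544485e+00, -1.57414837e-01]), 'joint_vel': array([-0.02096756, -0.0162391 ,  0.0076611 ,  0.00094044, -0.00139178,
       -0.00036136]), 'tau': array([ 1.37154467e+00, -5.16535234e+01, -3.48168540e+01,  1.11158306e-01,
        1.55585725e-02, -1.70752848e-02]), 'ee_pos': array([0.52234136, 0.14142804, 0.17708735]), 'eef_rot': array([-3.14068865e+00,  1.75027569e-05,  1.92507541e+00]), 'force': array([-0.26742774, -0.35123176, -0.58605688]), 'moment': array([-0.01676542, -0.14461248,  0.0079674 ]), 'grip_force': 0.0, 'grip_width': 0.04701615896715689}
[-0.0002, 0.0009, 0.0265] 0.0013
[-0.0002, 0.0009, 0.0265] 0.0013
[-0.0002, 0.0009, 0.0265] 0.0013
[-0.0002, 0.0009, 0.0265] 0.0013
```

{"method": "servo_tool", "body": {"plan": [[50,-0.001,0.003,0.026,0,0,0],[50,0,0,0.026,0,0,0],[50,0,0,0.026,0,0,0],[50,0,0,0.027,0,0,0],[15,0,0,0,0,0,0],[15,0,0,0,0,0,0],[15,0,0,0,0,0,0],[15,0,0,0,0,0,0]], "force": 30}}

```text
time_s: 3.1
ee_pos: [0.5261, 0.1418, 0.0735]
eef_rot: [3.141, 0.0, 1.926]
force: [-2.4, -2.8, 6.1]
grip_width: 0.0162
grip_force: 30.0
```

{"method": "servo_tool", "body": {"plan": [[15,0,0,0,0,0,0.112],[15,-0.0002,0,0,0,0,0.112],[15,-0.0002,0,0,0,0,0.112],[15,-0.0002,0,0,0,0,0.112],[15,-0.0002,0,0,0,0,0.112],[15,-0.0002,0,0,0,0,0.112],[15,0,0,0,0,0,0],[15,0,0,0,0,0,0]]}}

```text
time_s: 4.1
ee_pos: [0.5266, 0.1408, 0.0735]
eef_rot: [3.14, -0.001, 1.256]
force: [1.7, -3.2, 6.5]
grip_width: 0.0162
grip_force: 30.0
```

Run:
```python
from h import *
o=ctrl.get_obs(); print(o["ee_pos"],np.degrees(o["eef_rot"]),o["force"],o["grip_width"],o["grip_force"])
```

```text
[0.52657711 0.14075503 0.07354295] [ 1.79887042e+02 -3.02168172e-02  7.19842881e+01] [ 1.72807334 -3.23266357  6.46500318] 0.016239404359483508 30.005313117289916
```

{"method": "servo_tool", "body": {"plan": [[15,0,0,0,0,0,0],[50,0,0,0,0,0,0],[50,0,0,0,0,0,0],[50,0,0,0,0,0,0],[50,0,0,-0.02,0,0,0],[80,0,0,-0.03,0,0,0],[80,0,0,-0.03,0,0,0],[80,0,0,-0.025,0,0,0]]}}

```text
time_s: 5.1
ee_pos: [0.5259, 0.141, 0.1786]
eef_rot: [3.141, -0.0, 1.254]
force: [0.4, -0.1, 0.2]
grip_width: 0.0729
grip_force: 0.0
```

Run:
```python
from h import *
o=ctrl.get_obs(); print(o["ee_pos"],np.degrees(o["eef_rot"]),o["force"],o["grip_width"])
rows([558.6,-78.1,100],145.5,8,a=[526.5,140.8,178,72])
```

```text
[0.52586526 0.14101408 0.17858213] [ 1.79982154e+02 -1.56788123e-02  7.18635298e+01] [ 0.39716487 -0.1148906   0.23209586] 0.07289424471426498
[-0.0248, 0.0123, 0.0097] -0.1604
[-0.0264, 0.0082, 0.0097] -0.1604
[-0.0274, 0.0038, 0.0097] -0.1604
[-0.0276, -0.0006, 0.0097] -0.1604
[-0.0272, -0.005, 0.0097] -0.1604
[-0.0261, -0.0093, 0.0097] -0.1604
[-0.0242, -0.0133, 0.0097] -0.1604
[-0.0218, -0.017, 0.0097] -0.1604
```

{"method": "servo_tool", "body": {"plan": [[80,-0.025,0.012,0,0,0,-0.16],[80,-0.026,0.008,0,0,0,-0.16],[80,-0.027,0.004,0,0,0,-0.16],[80,-0.028,-0.001,0,0,0,-0.16],[80,-0.027,-0.005,0.02,0,0,-0.16],[80,-0.026,-0.009,0.02,0,0,-0.16],[80,-0.024,-0.013,0.02,0,0,-0.16],[80,-0.022,-0.017,0.02,0,0,-0.16]]}}

```text
time_s: 6.1
ee_pos: [0.5569, -0.078, 0.0968]
eef_rot: [3.142, -0.0, 2.54]
force: [0.3, 0.3, 0.1]
grip_width: 0.0752
grip_force: 0.0
```

{"method": "servo_tool", "body": {"plan": [[80,0,0,0,0,0,0],[80,0,0,0,0,0,0],[80,0,0,0,0,0,0],[80,0,0,0,0,0,0],[80,0,0,0,0,0,0],[80,0,0,0,0,0,0],[80,0,0,0,0,0,0],[80,0,0,0,0,0,0]]}}

```text
time_s: 7.1
ee_pos: [0.5569, -0.0772, 0.0974]
eef_rot: [-3.142, -0.0, 2.534]
force: [0.9, -0.4, -0.2]
grip_width: 0.0754
grip_force: 0.0
```

Run:
```python
from h import *
o=ctrl.get_obs(); print(o["ee_pos"],np.degrees(o["eef_rot"]),o["force"],o["grip_width"],o["qpos"])
rows([558.6,-78.1,3.5],145.5,5)
S=ctrl.camera("scene"); T=ctrl.camera("top")
for c,sb in((T,(150,200,245,310)),(S,(210,265,340,385))):
    z=pts(c)[...,2]; x0,y0,x1,y1=sb; v,u=np.nonzero(((z>.1035)&(z<.112))[y0:y1,x0:x1])
    p=ray(c,np.c_[u+x0,v+y0],.107); w,V=np.linalg.eigh(np.cov(p.T)); print(len(p),p.mean(0),w,np.degrees(np.arctan(V[1,0]/V[0,0])))
a=cv2.resize(S["pixels"][215:375,200:340],None,fx=3.7,fy=3.7,interpolation=cv2.INTER_CUBIC); cv2.imwrite("pics/z1.png",a[:,:,::-1])
```

```text
[ 0.55687466 -0.07717038  0.09743583] [-1.79998096e+02 -3.58620975e-03  1.45169935e+02] [ 0.9059145  -0.4494357  -0.16552038] 0.07539633952160513 [-2.02845715e-01  4.36990569e-01  1.59943562e+00 -6.57132519e-06
  1.10523708e+00 -1.16573978e+00]
[-0.0004, 0.0, 0.0188] -0.0012
[-0.0004, 0.0, 0.0188] -0.0012
[-0.0004, 0.0, 0.0188] -0.0012
[-0.0004, 0.0, 0.0188] -0.0012
[-0.0004, 0.0, 0.0188] -0.0012
83 [524.58462578 140.33896204] [18.7765116  27.93871927] -7.095132990530267
107 [525.26651234 142.53583597] [21.66246049 31.7975438 ] -3.425392479881867
```

View pics/z1.png

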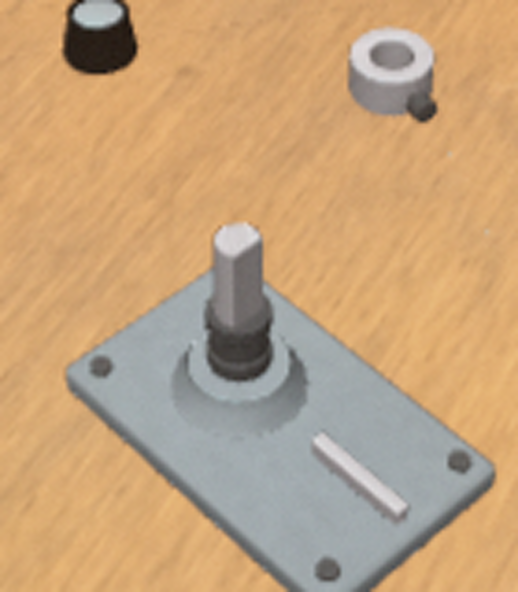

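The picture shows the flat as a lighter face toward the rib. Its left edge is at crop column ≈233, with the shaft silhouette at 214–263. I'll check the angle from that edge's position in the intensity profile.

Run:
```python
from h import *
S=ctrl.camera("scene"); S0=dict(np.load("scene0.npz"))
ctr=lambda c,z:(lambda p:(c["mtx"]@[p[0],-p[1],-p[2]])/-p[2])(c["pose"][:3,:3].T@(np.array([.5245,.1412,z])-c["pose"][:3,3]))
for z in(.07,.08,.09,.1): print(z,ctr(S,z)[:2])
for r in range(283,303,2): print(r,S["pixels"][r,252:276].mean(1).astype(int), )
T=ctrl.camera("top")
print("top");print(T["pixels"][230:250,182:202].mean(2).astype(int))
```

```text
0.07 [264.44853956 296.18718355]
0.08 [264.39409528 291.70986143]
0.09 [264.3387915  287.16185806]
0.1 [264.28260774 282.54148643]
283 [170 170 171 170 169 143 128 149 180 196 200 197 172 136 114 109 110 106
 104 155 164 166 170 170]
285 [171 172 165 166 167 138 125 134 134 141 141 118 106 108 107 107 111 108
 107 157 167 165 167 169]
287 [166 169 173 170 153 124 125 133 137 136 140 112 107 103 107 106 108 108
 108 157 163 168 165 164]
289 [171 154 150 160 165 149 126 136 135 138 139 112 107 107 105 107 109 108
 106 159 165 162 163 167]
291 [163 168 171 168 171 151 129 133 139 139 140 113 107 107 106 109 108 107
 108 139 146 164 169 168]
293 [170 172 170 170 170 151 126 131 138 139 139 114 106 106 111 109 108 108
 104 164 166 161 150 166]
295 [168 168 169 170 148 122 120 132 137 139 141 114 107 106 105 107 107 111
 107 104 135 166 172 166]
297 [168 168 170 149 103 115 129 132 137 140 140 112 106 106 104 108 109 108
 105  95  93 135 164 169]
299 [166 168 168 119  94  95 129 132 136 136 139 114 107 105 106 108 111 102
  95  92  94 114 159 168]
301 [167 170 170 116  85  91  96 119 136 1
[... 1065 characters left out ...]
  62  63
   86 111]
 [132 148 153 151 151 150 151 153 152 137 105  79  67  69  73  73  64  63
   91 115]
 [130 147 150 153 152 151 153 154 150 134 103  72  69  69  70  72  63  69
   94 117]
 [124 140 144 146 147 149 151 154 146 127  94  71  66  71  73  70  64  74
  101 120]
 [112 122 130 131 131 139 143 148 139 116  82  68  70  71  71  67  64  86
  110 126]
 [109 114 118 113 108 112 122 125 116  96  77  72  71  74  68  74  80  99
  117 127]
 [110 109 110 110 103  98  95  96  89  80  76  78  76  77  78  91 100 115
  125 127]
 [115 105 106 112 112 108  97  91  88  85  85  88  89  94 101 109 121 127
  128 125]
 [118 108 104 105 117 117 112 109 105 106 106 110 112 114 120 125 127 129
  125 117]]
```

The edge lies 0.42 of the way across the shaft, so the flat's azimuth is ≈160° against a target of 162°, which is well aligned. Now I'll take the collar.

{"method": "servo_tool", "body": {"plan": [[80,-0.002,0,0.019,0,0,0],[80,0,0,0.019,0,0,0],[80,0,0,0.019,0,0,0],[80,0,0,0.019,0,0,0],[80,0,0,0.01,0,0,0],[80,0,0,0.007,0,0,0],[80,0,0,0,0,0,0],[80,0,0,0,0,0,0]]}}

```text
time_s: 8.3
ee_pos: [0.5589, -0.0784, 0.005]
eef_rot: [3.141, 0.001, 2.534]
force: [-0.3, -0.1, 0.7]
grip_width: 0.0753
grip_force: 0.0
```

{"method": "servo_tool", "body": {"plan": [[40,0,0,0,0,0,0],[40,0,0,0,0,0,0],[40,0,0,0,0,0,0],[40,0,0,0,0,0,0],[40,0,0,0,0,0,0],[40,0,0,0,0,0,0],[40,0,0,0,0,0,0],[40,0,0,0,0,0,0]], "force": 25}}

```text
time_s: 9.3
ee_pos: [0.5586, -0.0783, 0.0045]
eef_rot: [3.142, 0.0, 2.534]
force: [-1.1, 0.7, 3.8]
grip_width: 0.0437
grip_force: 25.0
```

Run:
```python
from h import *
rows([524.6,141.4,150],161.5,8,a=[558.6,-78.3,150,145.2])
```

```text
[0.0192, 0.0201, -0.0] -0.0356
[0.0184, 0.0208, -0.0] -0.0356
[0.0177, 0.0214, -0.0] -0.0356
[0.0169, 0.0221, -0.0] -0.0356
[0.0161, 0.0226, -0.0] -0.0356
[0.0153, 0.0232, -0.0] -0.0356
[0.0145, 0.0237, -0.0] -0.0356
[0.0136, 0.0242, -0.0] -0.0356
```

{"method": "servo_tool", "body": {"plan": [[40,0,0,-0.01,0,0,0],[40,0,0,-0.02,0,0,0],[40,0,0,-0.025,0,0,0],[40,0,0,-0.025,0,0,0],[40,0,0,-0.025,0,0,0],[40,0,0,-0.025,0,0,0],[40,0,0,-0.02,0,0,0],[40,0,0,0,0,0,0]]}}

```text
time_s: 10.3
ee_pos: [0.5591, -0.0784, 0.156]
eef_rot: [3.14, 0.003, 2.534]
force: [-0.8, 0.2, -0.9]
grip_width: 0.0439
grip_force: 25.0
```

{"method": "servo_tool", "body": {"plan": [[40,0.019,0.02,0,0,0,-0.036],[40,0.018,0.021,0,0,0,-0.036],[40,0.018,0.021,0,0,0,-0.036],[40,0.017,0.022,0,0,0,-0.036],[40,0.016,0.023,0,0,0,-0.036],[40,0.015,0.023,0,0,0,-0.036],[40,0.014,0.024,0,0,0,-0.036],[40,0.014,0.024,0,0,0,-0.036]]}}

```text
time_s: 11.3
ee_pos: [0.5241, 0.1416, 0.1534]
eef_rot: [-3.141, -0.001, 2.823]
force: [0.5, 0.0, -1.3]
grip_width: 0.0438
grip_force: 25.0
```

{"method": "servo_tool", "body": {"plan": [[40,0,0,0,0,0,0],[40,0,0,0,0,0,0],[40,0,0,0,0,0,0],[40,0,0,0,0,0,0],[40,0,0,0,0,0,0],[40,0,0,0,0,0,0],[40,0,0,0,0,0,0],[40,0,0,0,0,0,0]]}}

```text
time_s: 12.3
ee_pos: [0.5248, 0.1409, 0.1545]
eef_rot: [3.142, -0.0, 2.822]
force: [0.3, 0.2, -1.0]
grip_width: 0.044
grip_force: 25.0
```

Run:
```python
from h import *
o=ctrl.get_obs(); print(o["ee_pos"],np.degrees(o["eef_rot"]),o["force"],o["grip_width"],o["qpos"])
S=ctrl.camera("scene");np.savez("scene2.npz",**S); T=ctrl.camera("top");np.savez("top2.npz",**T)
a=cv2.resize(S["pixels"][200:350,180:350],None,fx=3.2,fy=3.2,interpolation=cv2.INTER_CUBIC)
b=cv2.resize(T["pixels"][170:320,140:210],None,fx=3.2,fy=3.2,interpolation=cv2.INTER_CUBIC); cv2.imwrite("pics/z2.png",np.hstack([a,b])[:,:,::-1])
```

```text
[0.52478568 0.14085116 0.15445293] [ 1.79999458e+02 -5.98848744e-04  1.61677808e+02] [ 0.278662   0.2466559 -1.0105416] 0.043990012596275066 [ 1.94801117e-01  3.32117999e-01  1.60167328e+00  1.43184337e-05
  1.20780581e+00 -1.05621772e+00]
```

View pics/z2.png

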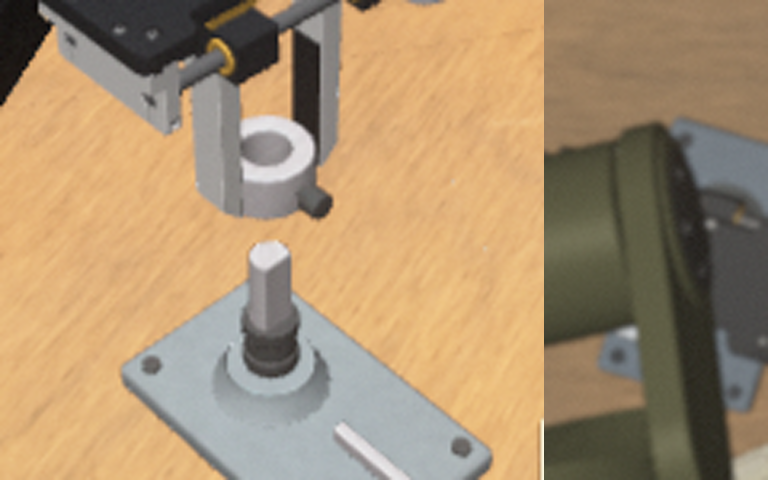

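Run:
```python
from h import *
c=dict(np.load("scene2.npz")); W=pts(c); z=W[...,2]; x0,y0,x1,y1=235,228,295,272
g=c["pixels"].mean(2)
m=((z>.1715)&(z<.178)).astype(np.uint8); k=np.zeros_like(m); k[y0:y1,x0:x1]=m[y0:y1,x0:x1]
n,L,st,ce=cv2.connectedComponentsWithStats((k==0).astype(np.uint8)[y0:y1,x0:x1])
for s,e in zip(st[1:],ce[1:]):
    if s[4]>20: print("hole",s[4],e+[x0,y0],ray(c,e+[x0,y0],.174))
# bore rim by brightness
print(g[238:256:1,250:276].astype(int))
v,u=np.nonzero((g[y0:y1,x0:x1]<85)&(z[y0:y1,x0:x1]<.175)&(z[y0:y1,x0:x1]>.14)); d=np.c_[u+x0,v+y0]; d=d[d[:,0]>272]
print("dark",len(d),d.mean(0),ray(c,d,.162).mean(0), np.nanmean(W[d[:,1],d[:,0]],0))
ms=(z>.1035)&(z<.112); v,u=np.nonzero(ms[265:385,210:340]); q=np.c_[u+210,v+265];print("shaft",ray(c,q,.107).mean(0))
```

```text
hole 2244 [264.3355615  249.98573975] [[519.80020596 148.11992105]]
[[133 130 132 133 131 185 215 220 223 225 225 226 227 226 227 225 225 223
  221 222 217 204 157  81  45  38]
 [132 132 131 129 131 191 218 224 226 227 229 229 228 230 227 225 223 223
  223 223 223 222 210 197 123  52]
 [132 132 133 132 131 194 223 226 227 228 221 221 221 213 208 215 222 226
  225 226 223 221 221 222 204 124]
 [130 131 131 132 133 197 226 215 213 190 173 170 171 166 167 174 184 201
  221 224 224 225 224 221 220 200]
 [130 132 133 133 132 168 204 168 153 143 144 142 144 148 150 152 154 160
  173 196 224 227 224 222 217 216]
 [130 132 133 134 131 137 145 126 126 131 138 142 145 147 151 151 150 148
  148 157 202 220 221 217 217 218]
 [132 132 132 135 133 108 110 117 123 131 135 141 146 148 150 149 149 149
  147 141 151 207 218 219 220 220]
 [133 132 134 133 130  94 102 113 121 128 138 141 143 148 148 148 148 150
  144 140 131 187 216 221 223 224]
 [133 133 132 133 132  95 102 114 120 127 135 140 143 144 147 150 153 149
  142 136 128 157 215 223 224 222]
 [133 132 132 134 131 112 104 112 122 130 134 137 1
[... 363 characters left out ...]
 220 221 220 221 223]
 [137 132 132 131 132 174 218 214 204 181 159 149 145 149 158 164 168 198
  210 219 221 222 224 224 222 215]
 [137 133 135 132 134 146 214 222 220 212 207 209 207 208 209 210 210 219
  220 221 222 222 223 226 215 168]
 [138 133 131 134 136 129 212 221 220 219 222 224 224 222 221 222 220 219
  222 220 222 225 225 210 170 122]
 [137 134 132 134 135 129 215 223 223 223 225 225 222 220 222 222 222 222
  224 225 226 211 185 156 130 112]
 [137 131 129 133 133 122 211 223 227 227 225 224 223 223 224 224 224 225
  226 212 187 160 134 127 119 113]]
dark 59 [278.38983051 257.        ] [502.09731878 139.60734578] [0.50041874 0.14277247 0.16527112]
shaft [525.08379327 142.81519755]
```

Run:
```python
from h import *
from scipy.optimize import least_squares as ls
c=dict(np.load("scene2.npz")); g=c["pixels"].mean(2)
P=[]
def cross(a,b,th=183):  # subpixel along a->b from dark to bright
    a=np.array(a,float);b=np.array(b,float);n=60;t=np.linspace(0,1,n)[:,None];q=(a+(b-a)*t).astype(np.float32)
    v=cv2.remap(g.astype(np.float32),q[:,:1],q[:,1:],cv2.INTER_LINEAR).ravel(); i=np.argmax(v>th); return q[i]
for an in np.r_[np.arange(-110,116,12)]:
    P.append(cross((262,246),(262+14*np.cos(np.radians(an)),246+9*np.sin(np.radians(an)))))
W=ray(c,np.array(P),.174)
for r in(11.5,None):
    f=(lambda x:np.hypot(*(W-x[:2]).T)-11.5) if r else (lambda x:np.hypot(*(W-x[:2]).T)-x[2])
    s=ls(f,[525,141,11.5][:2 if r else 3],loss="soft_l1"); print(s.x,s.fun.round(1))
# shaft rim top same method: bright top face at z=.107, seen by depth
m=np.zeros(g.shape,np.uint8); z=pts(c)[...,2]; m[265:300,245:285]=((z>.1055)&(z<.11)&(g>165))[265:300,245:285]
v,u=np.nonzero(m); p=ray(c,np.c_[u,v],.107); print("shaft",len(p),p.mean(0))
print(g[270:292,254:274].astype(int))
```

```text
[525.45439574 141.98673231] [ 0.4  0.1 -0.3  0.1 -0.2 -0.3  0.2  0.2  0.1  0.5 -0.2  0.1 -0.2  0.1
 -0.1 -0.  -0.1  0.1  0.4]
[525.5177823  142.02498062  11.57142236] [ 0.3 -0.  -0.3  0.  -0.2 -0.3  0.2  0.2  0.1  0.5 -0.2  0.1 -0.2  0.1
 -0.2 -0.1 -0.2  0.   0.3]
shaft 78 [526.12748297 141.51292393]
[[174 171 173 174 175 175 175 176 175 175 174 175 175 168 176 178 178 173
  165 170]
 [172 172 174 175 175 175 175 176 172 175 172 171 168 171 177 178 176 170
  170 174]
 [172 176 176 175 173 177 178 176 174 171 165 168 172 177 177 177 174 169
  170 177]
 [177 179 178 174 176 178 179 175 171 163 168 173 174 176 177 175 174 171
  173 176]
 [177 178 176 174 177 181 178 176 169 167 172 177 178 178 175 174 169 172
  174 178]
 [178 177 174 177 181 181 177 179 178 192 197 204 216 169 172 173 173 174
  175 180]
 [179 174 178 178 181 154 220 208 210 213 216 221 225 224 182 151 170 174
  178 179]
 [175 178 179 181 159 207 227 219 222 222 219 222 222 229 214 180 177 178
  176 177]
 [178 182 183 164 194 224 225 219 223 222 219 218 223 226 226 223 169 176
  179 173]
 [180 181 181 163 216 226 224 222
[... 372 characters left out ...]
 115 164
  174 179]
 [180 176 178 150 139 144 153 169 180 164 133 116 116 118 118 116 115 167
  178 175]
 [176 181 179 149 137 142 146 149 150 129 113 112 118 118 117 117 115 168
  177 177]
 [179 179 179 149 137 143 148 151 146 120 115 116 115 117 117 117 114 170
  175 177]
 [183 179 162 135 134 143 148 151 148 121 113 113 118 117 119 116 114 170
  177 176]
 [181 167 164 144 137 143 149 150 148 119 116 118 114 116 120 116 116 168
  176 175]
 [161 173 176 160 138 143 148 151 149 119 113 116 117 118 114 115 116 169
  176 176]
 [175 179 181 164 137 146 148 149 150 123 115 114 116 116 115 117 115 157
  174 176]
 [184 183 183 163 138 142 148 152 150 122 113 115 116 117 117 118 116 150
  158 174]]
```

Run:
```python
from h import *
c=dict(np.load("scene2.npz")); W=pts(c); g=c["pixels"].mean(2)
k=np.zeros(g.shape,np.uint8); k[254:272,268:290]=(g<95)[254:272,268:290]
n,L,st,ce=cv2.connectedComponentsWithStats(k); i=1+np.argmax(st[1:,4]); print(st[i],ce[i])
q=W[L==i]; print(np.nanmedian(q,0)); e=ray(c,ce[i],.162)[0]; 
for r in (e,np.nanmedian(q,0)[:2]*1000): d=r-[525.45,142]; print(d,np.hypot(*d),np.degrees(np.arctan2(d[1],d[0])))
# same on the initial picture
c=dict(np.load("scene0.npz")); W=pts(c); g=c["pixels"].mean(2)
k=np.zeros(g.shape,np.uint8); k[232:255,300:330]=(g<95)[232:255,300:330]
n,L,st,ce=cv2.connectedComponentsWithStats(k); i=1+np.argmax(st[1:,4]); print(st[i],ce[i])
q=W[L==i]
for r in (ray(c,ce[i],.012)[0],np.nanmedian(q,0)[:2]*1000): d=r-[559,-77]; print(d,np.hypot(*d),np.degrees(np.arctan2(d[1],d[0])))
```

```text
[273 259  11   9  55] [278.18181818 263.78181818]
[0.49388448 0.15336867 0.16356791]
[-29.72616615  10.05451966] 31.380540458803463 161.31250820195345
[-31.56552275  11.36867248] 33.55039404367916 160.1929541987483
[310 239   8   9  49] [313.53061224 243.26530612]
[-24.61050806  14.41286838] 28.520306482256455 149.64510496718975
[-25.82965907  17.68332144] 31.302893549490435 145.6039496962407
```

The collar is centred over the shaft within ~0.3 mm and its screw is at 161°, on the flat. Lowering.

{"method": "servo_tool", "body": {"plan": [[40,0,0,0.01,0,0,0],[40,0,0,0.015,0,0,0],[40,0,0,0.012,0,0,0],[40,0,0,0.005,0,0,0],[40,0,0,0.004,0,0,0],[40,0,0,0.004,0,0,0],[40,0,0,0.004,0,0,0],[40,0,0,0,0,0,0]]}}

```text
time_s: 13.4
ee_pos: [0.5247, 0.1408, 0.1003]
eef_rot: [-3.141, -0.0, 2.822]
force: [-0.1, 0.3, -1.4]
grip_width: 0.0438
grip_force: 25.0
```

{"method": "servo_tool", "body": {"plan": [[40,0,0,0.003,0,0,0],[40,0,0,0.003,0,0,0],[40,0,0,0.003,0,0,0],[40,0,0,0.003,0,0,0],[40,0,0,0.003,0,0,0],[40,0,0,0.003,0,0,0],[40,0,0,0.002,0,0,0],[40,0,0,0,0,0,0]]}}

```text
time_s: 14.4
ee_pos: [0.5247, 0.1408, 0.0803]
eef_rot: [-3.142, -0.0, 2.822]
force: [-0.1, 0.3, -1.5]
grip_width: 0.0436
grip_force: 25.0
```

{"method": "servo_tool", "body": {"plan": [[40,0,0,0.003,0,0,0],[40,0,0,0.003,0,0,0],[40,0,0,0.002,0,0,0],[40,0,0,0.001,0,0,0],[40,0,0,0.001,0,0,0],[40,0,0,0.001,0,0,0],[40,0,0,0,0,0,0],[40,0,0,0,0,0,0]]}}

```text
time_s: 15.4
ee_pos: [0.5249, 0.1408, 0.0695]
eef_rot: [3.142, 0.0, 2.822]
force: [-0.5, -0.7, -0.2]
grip_width: 0.0437
grip_force: 25.0
```

{"method": "servo_tool", "body": {"plan": [[40,0,0,0.0005,0,0,0],[40,0,0,0.0005,0,0,0],[40,0,0,0.0005,0,0,0],[40,0,0,0,0,0,0],[40,0,0,0,0,0,0],[40,0,0,0,0,0,0],[40,0,0,0,0,0,0],[40,0,0,0,0,0,0]]}}

```text
time_s: 16.4
ee_pos: [0.5251, 0.1408, 0.0693]
eef_rot: [3.141, 0.001, 2.822]
force: [-5.8, -1.7, 14.5]
grip_width: 0.0438
grip_force: 25.0
```

Run:
```python
from h import *
o=ctrl.get_obs(); print(o["ee_pos"],np.degrees(o["eef_rot"]),o["force"],o["moment"],o["grip_force"])
S=ctrl.camera("scene")
z=pts(S)[...,2][262:300,235:300]; k=(z>.08)&(z<.094); print("top z",np.median(z[k]))
cv2.imwrite("pics/z3.png",cv2.resize(S["pixels"][230:350,200:340],None,fx=4,fy=4,interpolation=cv2.INTER_CUBIC)[:,:,::-1])
```

```text
[0.52510201 0.14083111 0.06925642] [1.79977451e+02 5.67389513e-02 1.61676714e+02] [-5.82318407 -1.69898873 14.54720053] [-0.36551523  0.99713481  0.00561671] 25.003990978002548
top z 0.08895071477554672
```

View pics/z3.png

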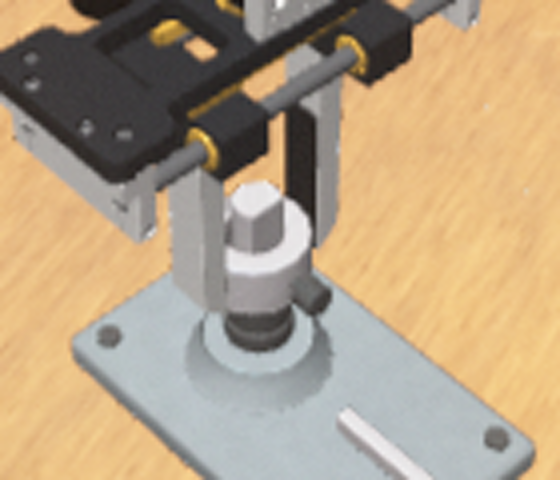

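The picture shows the collar seated on the shoulder (top face at 0.089 m). Its screw at (315,295) points toward the rib, and the push down is 14.5 N. Handing in.

```bash
python3 -c "
from station import ctrl
print(ctrl.hand_in())"
```

```text
the job is handed in; nothing more can be done
None
```

I turned the flat to face the index rib and lowered the collar onto the shoulder with its screw over the flat. I handed the job in at about 16.5 s, still gripping the collar at 25 N; the hand-in returned no verdict.

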